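# Turn a cast plaque face up over the edge of the finishing board

## Robot

A 7-joint arm with a two-finger parallel gripper is mounted at the origin on the work surface. World frame = base frame: x ahead of the robot, y to its left, z up, the work surface at z = 0. Lengths are in m, angles in rad, forces in N, time in s.
With the tool pointing down it reaches from about 0.4 to 0.925 m from the base axis. Payload 5.6 kg.
Tool frame: the origin (TCP) lies between the finger pads; the fingertips stand 25 mm ahead of it and the grasp point (between the pads) lies 6 mm ahead of it; z points along the fingers, y is the line along which they close (so a half turn about z gives the same grasp; the last joint's range is limited). The gripper opens to 85 mm and grips with 20 to 120 N. Pads are 22 mm wide; open, the fingers measure 114 mm over their backs; the gripper's body (76 mm by 85 mm) begins 54 mm behind the grasp point. The pads swing forward as they close: fully open they stand 13 mm farther back than shut.
Start: joints at [1.264, 0.468, -0.012, 1.603, 0.006, 1.071, -0.056], TCP at [0.169, -0.628, 0.256] pointing down, gripper open.
Joint ranges: [-2.53, 2.53], [-0.31, 2.02], [-1.57, 1.55], [0.28, 2.44], [-1.29, 4.43], [0.15, 1.84], [-2.92, 2.92]. Speed limits (rad/s): [2.57, 2.57, 3.14, 3.14, 3.14, 3.14, 3.14].

## Interface

Orientations are given as a unit quaternion [w, x, y, z].
In Python, from bench import manip, optics gives the robot as it stands.
- The arm moves only by the tool step_arm, never from a script. Its argument "motion" is a list of rows, each a list of 6 numbers: the shift along the tool's x, y, z as a fraction of full scale, then the turn, a rotation vector about the tool's x, y, z as a fraction of full scale. In form: [[x, y, z, ax, ay, az], ...]. A call has 1 to 10 rows; each row shifts and turns the commanded pose from where the row before left it, along the tool's axes as they then stand; what a row does not reach is not made up. Full scale, the value 1, is 2 cm for a shift and 8 degrees for a turn. A row lasts 1/10 s, in which the tool goes at most 50 mm and 8.59 degrees, less where a joint would pass 70% of its speed; a pose out of reach is approached as far as the arm can. A call with a number of a shift or a turn outside -1 to 1 is refused whole. A call with a gripper value outside its range is refused whole. "jaw" is the closure, from -1 (fully open) to 1 (shut), so that 0 is half open, set as the call begins (left out, the last holds). The fingers move at their own pace and stop on an object; "squeeze" is the grip in N (left out, the last holds). Time passes only in rows, so rows that do not move let the fingers close. It gives the time, the measured TCP pose, the force, the opening and the grip force at its end, in the units of the state.
- manip.get_obs(): the state, without advancing time (a new reading comes with each control period).
- optics.grab_frame(name): name is "side" or "top" or "wrist"; returns a dict with "img" (420x560x3 uint8, red, green, blue), "vertical_fov" (degrees; the focal length in pixels is half the picture's height over the tangent of half this angle, whatever the lens; pixels are square), "cx", "cy" (the principal point, pixels), "k1" (the pictures are not rectified: a ray, as slopes to the right and down, at radius r is drawn at 1 + k1 r^2 times it, then the intrinsics apply), "cam_to_world" (4x4, takes a point from camera to world coordinates); the wrist camera has in their place "tool_from_camera" (4x4, takes a point from camera to tool coordinates, whose origin is the TCP and whose axes are the flange's). Camera axes: x right, y up, looking along -z (the intrinsics and any distortion apply to the point x, -y, -z); pixel columns grow to the right and rows downward; lengths in m; the calibration is good to about 2 mm. A picture is of the moment at which its call begins: read the wrist's pose just before it. There is no depth.
- manip.close_job(): hands the job in; it is judged then, once.
The state is a dict: "clock": time; "qpos": joint angles; "qd": joint speeds; "joint_efforts": joint torques, N m; "position": TCP position; "eef_rot": TCP orientation; "wrist_force": force on the tool from outside, world axes, zero at the start; "moment": the same for the moment, N m; "gripper_width": opening from 0.0 (shut) to 1.0 (fully open); "grasp_force": force on a finger pad.
Only numpy, scipy, OpenCV 4.12 (cv2) and the standard library are available. Lean on these libraries where they do the work, as an engineer would, in place of code of your own. Each camera call takes 0.05 s, during which the arm holds its last target. There are 200 camera calls.

## Task

The cast metal plaque lies face down on the bench in front of the low wooden finishing board. With the fingertips or the outside of the fingers, push it against the board's near edge until it tips up there and turns over onto the board, face up, then push it on until it lies flat on the board with nothing hanging over the edge. Do not pick the plaque up or carry it, and leave the other things where they are.

Things in the scene. Friction and masses are not known exactly. Their poses are not given: they have to be found in the camera images.
- board: low pale wooden finishing board, fixed to the bench, 160 mm (its x, away from the robot) by 360 mm (its y) by 20 mm high. Origin at the centre of its underside, z up. Its near edge is the upright, square-cornered face at x = -80 mm in this frame, 20 mm high; its top is 20 mm above the bench. Position and yaw vary
- board_edge (a point): middle of the top corner of the board's near edge (20 mm above the bench)
- plaque: loose cast aluminium plaque, 90 mm (its x) by 115 mm (its y) by 10 mm, 0.15 to 0.25 kg; the face has a raised rim and round bosses, the back is plain. Starts on the bench face down, 15 to 55 mm before the board, 115 mm edges within 0.35 rad of parallel to its near edge. Origin at the centre of the face, z from face to back (up at the start, down when face up)
- plaque_center (a point): centre of the plaque at half its thickness. Contacts are grippy: set skew against the board the plaque may jam, so square it first by pushing its lagging side. Squeezed square against the board by a finger pushing with 8 to 20 N, its near edge rises with the finger by friction as the finger follows an arc round the far edge; near upright it topples onto the board when pushed on
- corner_a (a point): corner of the plaque at its own x = 45 mm, y = 57.5 mm, at half its thickness
- corner_b (a point): corner of the plaque at its own x = 45 mm, y = -57.5 mm, at half its thickness
- corner_c (a point): corner of the plaque at its own x = -45 mm, y = 57.5 mm, at half its thickness
- corner_d (a point): corner of the plaque at its own x = -45 mm, y = -57.5 mm, at half its thickness
- polish_tin: bystander: small round tin, 52 mm across, 45 mm high, on the board near one end of it; origin at centre of underside
- brass_weight: bystander: brass knob weight, 40 mm across, 48 mm high, on the board near its other end; origin at centre of underside
- mallet: bystander: hammer with 220 mm handle lying on the bench to one side of the plaque; origin under its middle
- file: bystander: flat steel file with round wooden handle, 240 mm long, 20 mm high, lying on the bench to one side of the plaque; origin under its middle
- flask_ring: bystander: steel ring 70 mm across, 30 mm high, on the bench to one side; origin at centre of underside
- cup: bystander: white plastic cup 68 mm across, 75 mm high, on the bench to one side; origin at centre of underside
Things that resemble listed ones, but are neither listed nor needed, are in the scene too. What is meant by the plaque is not black, and is the larger of those in its own colour.

How it is judged:
By the outcome, as a careful person would: the job done as asked, in the order asked, and still so for the second after the job is handed in, with the robot touching nothing.
It also fails if it takes over 72 s, if anything falls off the work surface, if the arm or the gripper's body presses on something with over 40 N, if the wrist force passes 120 N, or if a joint passes its speed limit or range.

## Working session

There is one attempt and no reset: what is moved stays moved. The work goes in short steps, Python scripts to look and compute and a tool call to move; the robot and the scene stay as the last step left them, time stands still between calls to the robot, and variables do not carry over. Pictures are saved under pics/ and viewed, at most 10 in all, crops included, and the job is handed in when it is done.

Besides the shell and the picture viewer there is one more tool, called after "Emit:" by a JSON object that holds its "api" and its "payload", one argument or row to a line. step_arm: Moves the arm, as the interface text tells. Shift numbers are shares of 2 cm and turn numbers shares of 8 degrees, none past 1 either way. Its arguments: {"type":"object","properties":{"motion":{"type":"array"},"jaw":{"type":"number"},"squeeze":{"type":"number"}},"required":["motion"]}

```bash
mkdir -p pics
cat > h.py <<'E'
import numpy as np, cv2
from bench import manip, optics
def save(n,f): cv2.imwrite(f'pics/{n}.png',f['img'][:,:,::-1])
def ray(f,u,v):
    h=f['img'].shape[0]; F=h/2/np.tan(np.radians(f['vertical_fov'])/2)
    d=np.array([(u-f['cx'])/F,(v-f['cy'])/F]); s=d.copy()
    for _ in range(30): s=d/(1+f['k1']*(s@s))
    T=np.array(f['cam_to_world']); return T[:3,3],T[:3,:3]@np.array([s[0],-s[1],-1])
def onplane(f,u,v,z):
    o,d=ray(f,u,v); return o+d*(z-o[2])/d[2]
E
python3 - <<'E'
from h import *
import pickle
o=manip.get_obs(); print(o)
fs={}
for n in ('top','side'):
    f=optics.grab_frame(n); fs[n]=f; save(n+'0',f); print(n,np.array(f['cam_to_world']).round(3),f['vertical_fov'],f['k1'])
pickle.dump(fs,open('f0.pkl','wb'))
E
```

```text
{'clock': 0.0, 'qpos': array([ 1.26402015,  0.4684059 , -0.01162826,  1.60363178,  0.00598995,
        1.07142606, -0.05631389]), 'qd': array([-7.98951030e-05, -1.13950201e-03,  2.22591062e-04,  5.54213821e-04,
       -5.25092176e-04, -5.54738284e-04,  4.78667792e-04]), 'joint_efforts': array([-2.83959916e-04, -5.32375538e+01,  2.14483473e-02, -2.51305032e+01,
        1.14423342e-02,  7.72012834e-03,  4.37533529e-06]), 'position': array([ 0.16928904, -0.62702159,  0.2553163 ]), 'eef_rot': array([-9.01612354e-04,  9.91318888e-01,  1.31476305e-01, -1.73493006e-04]), 'wrist_force': array([-0.17939391,  0.47733474,  1.27338214]), 'moment': array([ 0.01605371,  0.02663455, -0.01327484]), 'grasp_force': 0.0, 'gripper_width': 1.0016806407946803}
top [[-0.027  0.983 -0.182  0.373]
 [-0.999 -0.033 -0.031 -0.006]
 [-0.037  0.181  0.983  0.961]
 [ 0.     0.     0.     1.   ]] 49.930055271292595 -0.10066454660892347
side [[-0.907  0.304 -0.293  0.221]
 [-0.422 -0.664  0.617  0.63 ]
 [-0.007  0.683  0.731  0.811]
 [ 0.     0.     0.     1.   ]] 47.85541252791139 -0.11637632374867421
```

View pics/top0.png

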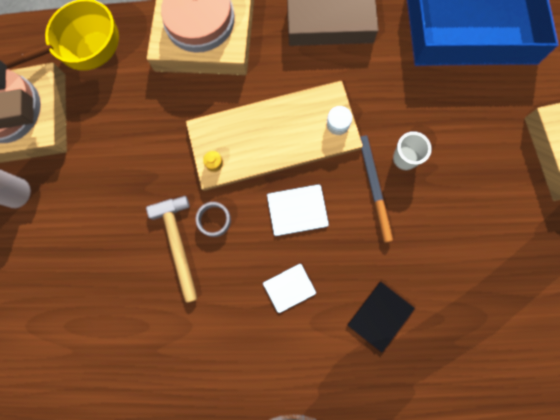

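View pics/side0.png

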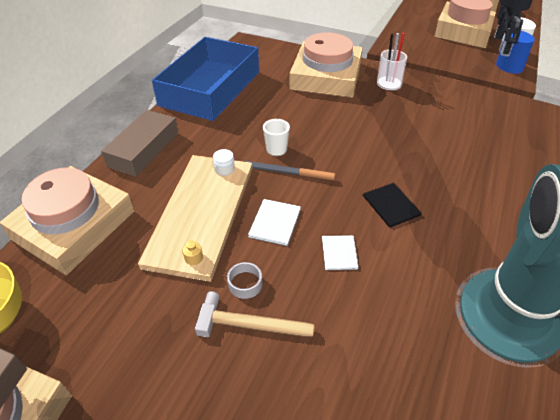

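The top view shows the plaque (white, the larger one) at (298,210) and its smaller look-alike at (290,288). The board spans (187,125) to (362,150), with its near edge running (205,188)–(362,150). The ring is at (213,219), the file at (378,190) and the arm is out of the way. The side view agrees: plaque at (275,222), board around (200,215).

```bash
cat >> h.py <<'E'
def quad(c):
    """four straight edges' corners from a hull: minAreaRect start, then line fits per side"""
    c=c.reshape(-1,2).astype(np.float32)
    b=cv2.approxPolyN(c.reshape(-1,1,2),4).reshape(-1,2) if hasattr(cv2,'approxPolyN') else cv2.boxPoints(cv2.minAreaRect(c))
    return np.array(b,float)
def masks(f,kind):
    hsv=cv2.cvtColor(f['img'],cv2.COLOR_RGB2HSV)
    m=cv2.inRange(hsv,(0,0,165),(179,45,255)) if kind=='white' else cv2.inRange(hsv,(12,50,150),(30,190,255))
    m=cv2.morphologyEx(m,cv2.MORPH_OPEN,np.ones((3,3),np.uint8))
    cs,_=cv2.findContours(m,cv2.RETR_EXTERNAL,cv2.CHAIN_APPROX_NONE)
    return sorted([c for c in cs if cv2.contourArea(c)>300],key=lambda c:-cv2.contourArea(c))
E
python3 - <<'E'
from h import *
import pickle
fs=pickle.load(open('f0.pkl','rb'))
for n in ('top','side'):
    f=fs[n]
    for k,z in (('white',.01),('board',.02)):
        for c in masks(f,k)[:5]:
            (u,v),_,_=cv2.minAreaRect(c)
            q=quad(c); P=np.array([onplane(f,*p,z) for p in q])[:,:2]
            print(n,k,int(cv2.contourArea(c)),(int(u),int(v)),q.round().astype(int).tolist(),P.round(4).tolist(),'len',np.linalg.norm(P-np.roll(P,-1,0),axis=1).round(3))
E
```

```text
top white 2284 (297, 209) [[329, 226], [274, 236], [266, 193], [320, 184]] [[0.5013, -0.0907], [0.4835, 0.0258], [0.5763, 0.04], [0.5933, -0.0771]] len [0.118 0.094 0.118 0.093]
top white 1427 (289, 287) [[316, 293], [278, 313], [262, 282], [300, 263]] [[0.3612, -0.0587], [0.3223, 0.0217], [0.3866, 0.0546], [0.4246, -0.0278]] len [0.089 0.072 0.091 0.071]
top white 858 (413, 147) [[454, 131], [416, 169], [397, 156], [397, 131]] [[0.7032, -0.3804], [0.6187, -0.2869], [0.6486, -0.2476], [0.7068, -0.2525]] len [0.126 0.049 0.058 0.128]
top white 462 (339, 118) [[351, 106], [351, 130], [320, 130], [332, 106]] [[0.7691, -0.1544], [0.7124, -0.1507], [0.7148, -0.0822], [0.7706, -0.1119]] len [0.057 0.069 0.063 0.043]
top white 378 (166, 205) [[186, 206], [147, 218], [147, 204], [186, 196]] [[0.5532, 0.215], [0.5307, 0.301], [0.5612, 0.3017], [0.5755, 0.2152]] len [0.089 0.03  0.088 0.022]
top board 10931 (272, 133) [[363, 147], [201, 190], [185, 120], [341, 78]] [[0.6701, -0.1737], [0.5869, 0.1799], [0.7473, 0.2183], [0.8339, -0.1351]] len [0.363 0.165 0.364 0.168]
top board 2760 (198, 29) 
[... 1737 characters left out ...]
side board 3781 (70, 219) [[143, 200], [67, 276], [-18, 222], [91, 174]] [[0.8467, 0.0562], [0.862, 0.3061], [1.1665, 0.2786], [1.0269, 0.0357]] len [0.25  0.306 0.28  0.181]
side board 1793 (325, 67) [[363, 46], [352, 96], [282, 88], [301, 45]] [[0.6041, -0.8923], [0.5366, -0.569], [0.7481, -0.5235], [0.8038, -0.8065]] len [0.33  0.216 0.288 0.217]
side board 1308 (31, 394) [[61, 381], [37, 419], [21, 419], [14, 361]] [[0.7144, 0.4929], [0.7075, 0.5669], [0.7331, 0.5809], [0.8233, 0.5049]] len [0.074 0.029 0.118 0.11 ]
side board 1247 (465, 18) [[484, 48], [434, 36], [441, 2], [500, 0]] [[0.2046, -1.0887], [0.3895, -1.0884], [0.4232, -1.4244], [0.192, -1.5964]] len [0.185 0.338 0.288 0.508]
```

Emit:
{"api": "step_arm", "payload": {
  "motion": [
    [0.87,-0.97,0,0,0,0.2],
    [0.87,-0.97,0,0,0,0],
    [0.87,-0.97,0,0,0,0],
    [0.87,-0.97,0,0,0,0],
    [0.87,-0.97,0,0,0,0],
    [0.87,-0.97,0,0,0,0],
    [0.87,-0.97,0,0,0,0],
    [0.87,-0.97,0,0,0,0],
    [0.87,-0.97,0,0,0,0],
    [0.87,-0.97,0,0,0,0]
  ],
  "jaw": -0.3
}}

```text
clock: 1.1
position: [0.2929, -0.3967, 0.256]
eef_rot: [-0.0, 0.993, 0.118, -0.0]
wrist_force: [0.2, 0.0, 0.7]
gripper_width: 0.65
grasp_force: 0.0
```

Emit:
{"api": "step_arm", "payload": {
  "motion": [
    [0.87,-0.97,0,0,0,0],
    [0.87,-0.97,0,0,0,0],
    [0.87,-0.97,0,0,0,0],
    [0.87,-0.97,0,0,0,0],
    [0.87,-0.97,0,0,0,0],
    [0.87,-0.97,0,0,0,0],
    [0.87,-0.97,0,0,0,0],
    [0.87,-0.97,0,0,0,0],
    [0.87,-0.97,0,0,0,0],
    [0.87,-0.97,0,0,0,0]
  ]
}}

```text
clock: 2.1
position: [0.4167, -0.1676, 0.2561]
eef_rot: [-0.0, 0.993, 0.118, -0.0]
wrist_force: [-0.9, -0.1, -0.7]
gripper_width: 0.651
grasp_force: 0.0
```

Emit:
{"api": "step_arm", "payload": {
  "motion": [
    [0.87,-0.97,0,0,0,0],
    [0.87,-0.97,0,0,0,0],
    [0.87,-0.97,0,0,0,0],
    [0.87,-0.97,0,0,0,0],
    [0.87,-0.97,0,0,0,0],
    [0,0,0,0,0,0],
    [0,0,0,0,0,0]
  ]
}}

```text
clock: 2.8
position: [0.4781, -0.0539, 0.2559]
eef_rot: [-0.0, 0.993, 0.118, -0.001]
wrist_force: [-0.6, -1.4, -0.3]
gripper_width: 0.651
grasp_force: 0.0
```

Run:
```python
from h import *
o=manip.get_obs(); print(o['clock'],o['qpos'].round(3),o['position'],o['eef_rot'],o['wrist_force'],o['gripper_width'])
```

```text
2.8 [ 0.416  0.218 -0.421  1.982  0.108  0.964 -1.392] [ 0.47814521 -0.05387381  0.25588489] [-1.93802757e-06  9.92991225e-01  1.18186878e-01 -5.38009873e-04] [-0.60402755 -1.36059881 -0.26466929] 0.6506220935833645
```

Emit:
{"api": "step_arm", "payload": {
  "motion": [
    [-0.6,-0.65,0,0,-1,0],
    [0,0,0,0,-1,0],
    [0,0,0,0,-1,0],
    [0,0,0,0,-1,0],
    [0,0,0,0,-1,0],
    [0,0,0,0,-1,0],
    [0,0,0,0,-1,0],
    [0,0,0,0,0,0]
  ]
}}

```text
clock: 3.6
position: [0.461, -0.0479, 0.2456]
eef_rot: [0.052, 0.89, 0.106, -0.439]
wrist_force: [-0.9, 0.4, -0.2]
gripper_width: 0.653
grasp_force: 0.0
```

Run:
```python
from h import *
o=manip.get_obs(); print(o['clock'],o['qpos'].round(3),o['position'],o['eef_rot'],o['wrist_force'],o['gripper_width'])
```

```text
3.6 [ 0.025  0.659 -0.119  1.595  0.182  1.806 -1.482] [ 0.46099594 -0.04793709  0.24564232] [ 0.05161066  0.89045126  0.10637771 -0.43945044] [-0.85763725  0.37607123 -0.16211987] 0.6527604604037073
```

Emit:
{"api": "step_arm", "payload": {
  "motion": [
    [0,0,0,0,1,0],
    [0,0,0,0,1,0],
    [0,0,0,0,1,0],
    [0,0,0,0,1,0],
    [0,0,0,0,1,0],
    [0,0,0,0,1,0],
    [0,0,0,0,1,0],
    [0,0,0,0,0,0],
    [0,0,0,0,0,0]
  ]
}}

```text
clock: 4.5
position: [0.4613, -0.0465, 0.2496]
eef_rot: [-0.007, 0.992, 0.118, 0.034]
wrist_force: [0.2, 0.9, 0.5]
gripper_width: 0.651
grasp_force: 0.0
```

Emit:
{"api": "step_arm", "payload": {
  "motion": [
    [0,0,1,0,0,0],
    [0,0,1,0,0,0],
    [0,0,1,0,0,0],
    [0,0,1,0,0,0],
    [0,0,1,0,0,0],
    [0,0,1,0,0,0],
    [0,0,1,0,0,0],
    [0,0,1,0,0,0],
    [0,0,1,0,0,0],
    [0,0,0.8,0,0,0]
  ]
}}

```text
clock: 5.5
position: [0.4753, -0.0406, 0.0511]
eef_rot: [-0.008, 0.992, 0.12, 0.032]
wrist_force: [1.0, -0.5, 0.1]
gripper_width: 0.647
grasp_force: 0.0
```

Emit:
{"api": "step_arm", "payload": {
  "motion": [
    [0,0,0,0,0,0],
    [0,0,0,0,0,0]
  ]
}}

```text
clock: 5.7
position: [0.4749, -0.0409, 0.0523]
eef_rot: [-0.008, 0.992, 0.119, 0.033]
wrist_force: [0.8, -0.3, 0.7]
gripper_width: 0.65
grasp_force: 0.0
```

Run:
```python
from h import *
o=manip.get_obs(); print(o['clock'],o['qpos'].round(3),o['position'],o['eef_rot'],o['wrist_force'],o['gripper_width'])
f=optics.grab_frame('side'); save('side1',f); cv2.imwrite('pics/side1c.png',cv2.resize(f['img'][100:350,120:420,::-1],None,fx=2.4,fy=2.4))
```

```text
5.7 [ 0.159  0.506 -0.151  2.176  0.12   0.404 -1.412] [ 0.47491191 -0.04090647  0.05229041] [-0.00810308  0.99226102  0.11948543  0.03279686] [ 0.81617828 -0.31544655  0.69774394] 0.649792776483429
```

View pics/side1c.png

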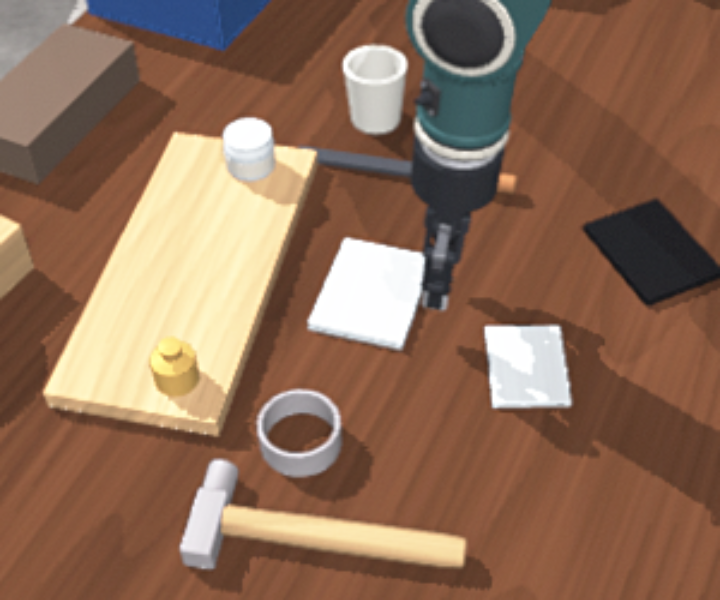

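The side crop shows the gripper just behind the plaque's near edge, with the fingertips at about (437,300) and the plaque at (368,295). Nothing else has moved. I'll back off a little, straighten the tilt and feel for the bench.

Emit:
{"api": "step_arm", "payload": {
  "motion": [
    [-0.6,0,0,0,-0.48,0],
    [0,0,0,0,0,0],
    [0,0,0.9,0,0,0],
    [0,0,0.3,0,0,0],
    [0,0,0,0,0,0]
  ]
}}

```text
clock: 6.25
position: [0.4623, -0.044, 0.0275]
eef_rot: [-0.004, 0.993, 0.119, -0.0]
wrist_force: [0.2, 0.5, -0.2]
gripper_width: 0.653
grasp_force: 0.0
```

Emit:
{"api": "step_arm", "payload": {
  "motion": [
    [0,0,0.1,0,0,0],
    [0,0,0,0,0,0]
  ]
}}

```text
clock: 6.45
position: [0.4628, -0.0441, 0.0261]
eef_rot: [-0.004, 0.993, 0.119, 0.0]
wrist_force: [-0.6, 0.4, 0.5]
gripper_width: 0.653
grasp_force: 0.0
```

Emit:
{"api": "step_arm", "payload": {
  "motion": [
    [0,0,0.1,0,0,0],
    [0,0,0,0,0,0]
  ]
}}

```text
clock: 6.65
position: [0.4626, -0.0442, 0.0238]
eef_rot: [-0.004, 0.993, 0.119, 0.0]
wrist_force: [0.0, -0.3, 0.5]
gripper_width: 0.649
grasp_force: 0.0
```

Emit:
{"api": "step_arm", "payload": {
  "motion": [
    [0,0,0.1,0,0,0],
    [0,0,0,0,0,0]
  ]
}}

```text
clock: 6.85
position: [0.4624, -0.0441, 0.0216]
eef_rot: [-0.004, 0.993, 0.119, -0.0]
wrist_force: [0.4, -0.0, 0.9]
gripper_width: 0.65
grasp_force: 0.0
```

Emit:
{"api": "step_arm", "payload": {
  "motion": [
    [0,0,0.1,0,0,0],
    [0,0,0,0,0,0]
  ]
}}

```text
clock: 7.05
position: [0.4627, -0.0442, 0.021]
eef_rot: [-0.003, 0.993, 0.119, 0.0]
wrist_force: [-4.2, 0.3, 18.1]
gripper_width: 0.65
grasp_force: 9.1
```

Emit:
{"api": "step_arm", "payload": {
  "motion": [
    [0,0,0.1,0,0,0],
    [0,0,0,0,0,0]
  ]
}}

```text
clock: 7.25
position: [0.4627, -0.0442, 0.0208]
eef_rot: [-0.003, 0.993, 0.119, 0.0]
wrist_force: [-10.4, 1.7, 42.1]
gripper_width: 0.65
grasp_force: 20.8
```

Emit:
{"api": "step_arm", "payload": {
  "motion": [
    [0,0,-0.3,0,0,0],
    [0.4,0,0,0,0,0],
    [0.4,0,0,0,0,0],
    [0.4,0,0,0,0,0],
    [0.4,0,0,0,0,0],
    [0.4,0,0,0,0,0],
    [0.4,0,0,0,0,0],
    [0.4,0,0,0,0,0],
    [0,0,0,0,0,0]
  ]
}}

```text
clock: 8.15
position: [0.5186, -0.0303, 0.0239]
eef_rot: [-0.004, 0.993, 0.12, 0.001]
wrist_force: [-1.2, -0.3, 0.5]
gripper_width: 0.649
grasp_force: 0.0
```

```bash
cat >> h.py <<'E'
n=np.array([.972,.234]); t=np.array([-.234,.972])
def nt():
    o=manip.get_obs(); p=o['position']; w=o['wrist_force']
    print('t',o['clock'],'n,t,z',(p[:2]@n).round(4),(p[:2]@t).round(4),p[2].round(4),'F n,t,z',(w[:2]@n).round(1),(w[:2]@t).round(1),w[2].round(1),'M',o['moment'].round(2),o['eef_rot'].round(3),o['qpos'].round(2))
def plaque(f,z):
    r=[]
    for c in masks(f,'white'):
        P=np.array([onplane(f,*p,z) for p in quad(c)])[:,:2]
        ctr=P.mean(0)
        if np.linalg.norm(ctr-[.6,-.02])<.15 and cv2.contourArea(c)>700: print(cv2.contourArea(c),np.c_[P@n,P@t].round(4).tolist())
E
python3 - <<'E'
from h import *
nt()
for k in ('top','side'): f=optics.grab_frame(k); plaque(f,.01); save(k+'2',f)
E
```

```text
t 8.15 n,t,z 0.497 -0.1508 0.0239 F n,t,z -1.3 -0.0 0.5 M [ 0.04  0.05 -0.02] [-0.004  0.993  0.12   0.001] [ 0.1   0.62 -0.12  2.04  0.13  0.49 -1.45]
1363.0 [[0.5303, -0.2062], [0.4973, -0.0829], [0.5993, -0.083], [0.5995, -0.2065]]
```

Emit:
{"api": "step_arm", "payload": {
  "motion": [
    [0.3,0,0,0,0,0],
    [0.3,0,0,0,0,0],
    [0.1,0,0,0,0,0],
    [0,0,0,0,0,0]
  ]
}}

```text
clock: 8.65
position: [0.5311, -0.0274, 0.0239]
eef_rot: [-0.004, 0.993, 0.119, 0.0]
wrist_force: [-0.7, -0.2, -0.5]
gripper_width: 0.65
grasp_force: 0.0
```

Emit:
{"api": "step_arm", "payload": {
  "motion": [
    [0.1,0,0,0,0,0],
    [0,0,0,0,0,0]
  ]
}}

```text
clock: 8.85
position: [0.5323, -0.0271, 0.0238]
eef_rot: [-0.004, 0.993, 0.119, -0.0]
wrist_force: [-1.6, 0.2, 0.3]
gripper_width: 0.648
grasp_force: 0.6
```

Emit:
{"api": "step_arm", "payload": {
  "motion": [
    [0.1,0,0,0,0,0],
    [0,0,0,0,0,0]
  ]
}}

```text
clock: 9.05
position: [0.5339, -0.0267, 0.0237]
eef_rot: [-0.004, 0.993, 0.119, -0.001]
wrist_force: [-3.3, -0.9, 1.6]
gripper_width: 0.648
grasp_force: 1.4
```

Emit:
{"api": "step_arm", "payload": {
  "motion": [
    [0.1,0,0,0,0,0],
    [0,0,0,0,0,0]
  ]
}}

```text
clock: 9.25
position: [0.534, -0.0266, 0.0234]
eef_rot: [-0.004, 0.993, 0.119, -0.003]
wrist_force: [-6.5, -0.5, 5.2]
gripper_width: 0.654
grasp_force: 3.6
```

Emit:
{"api": "step_arm", "payload": {
  "motion": [
    [0.1,0,0,0,0,0],
    [0,0,0,0,0,0]
  ]
}}

```text
clock: 9.45
position: [0.5342, -0.0266, 0.0231]
eef_rot: [-0.004, 0.993, 0.119, -0.005]
wrist_force: [-10.9, -1.7, 9.4]
gripper_width: 0.65
grasp_force: 5.5
```

Emit:
{"api": "step_arm", "payload": {
  "motion": [
    [0.05,0,0,0,0,0],
    [0,0,0,0,0,0]
  ]
}}

```text
clock: 9.65
position: [0.5343, -0.0266, 0.0231]
eef_rot: [-0.003, 0.993, 0.119, -0.005]
wrist_force: [-12.5, -3.5, 10.2]
gripper_width: 0.651
grasp_force: 6.6
```

Run:
```python
from h import *
nt()
for k in ('top','side'): f=optics.grab_frame(k); plaque(f,.01); save(k+'3',f)
cv2.imwrite('pics/side3c.png',cv2.resize(f['img'][100:350,120:420,::-1],None,fx=2.4,fy=2.4))
```

```text
t 9.65 n,t,z 0.5131 -0.1509 0.0231 F n,t,z -13.0 -0.5 10.2 M [-0.57  2.63  0.  ] [-0.003  0.993  0.119 -0.005] [ 0.08  0.64 -0.12  2.    0.13  0.52 -1.46]
1295.5 [[0.5497, -0.2058], [0.5116, -0.0831], [0.6138, -0.0827], [0.6145, -0.2061]]
```

View pics/side3c.png

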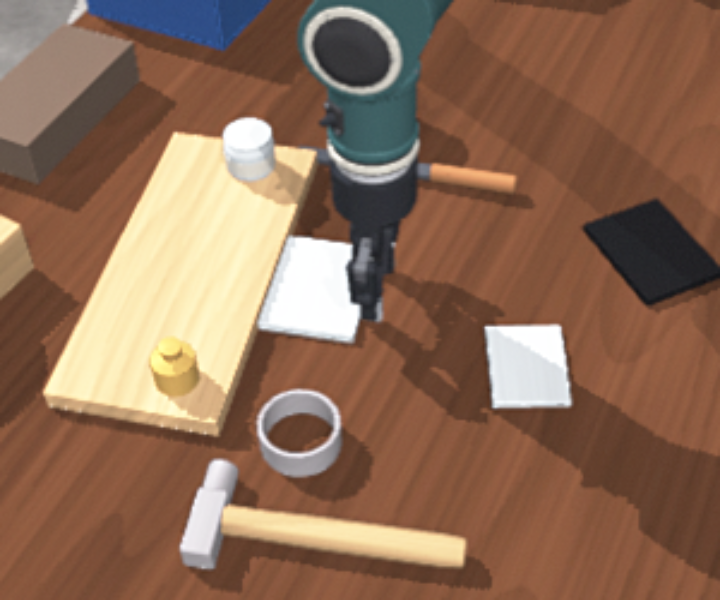

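The plaque is square against the board, with its far edge at n≈0.614 and both corners within 1 mm. The squeeze is about 13 N. Next comes the arc.

Emit:
{"api": "step_arm", "payload": {
  "motion": [
    [0.03,0,-0.175,0,-0.25,0],
    [0.03,0,-0.175,0,-0.25,0],
    [0.03,0,-0.175,0,-0.25,0],
    [0,0,0,0,0,0]
  ]
}}

```text
clock: 10.15
position: [0.5363, -0.0259, 0.0327]
eef_rot: [0.003, 0.991, 0.119, -0.058]
wrist_force: [-10.8, -1.2, 0.2]
gripper_width: 0.652
grasp_force: 5.2
```

Run:
```python
from h import *
nt()
```

```text
t 10.15 n,t,z 0.5153 -0.1507 0.0327 F n,t,z -10.8 1.4 0.2 M [-0.38  2.13 -0.31] [ 0.003  0.991  0.119 -0.058] [ 0.06  0.66 -0.11  1.92  0.13  0.69 -1.47]
```

Emit:
{"api": "step_arm", "payload": {
  "motion": [
    [0.06,0,-0.175,0,-0.25,0],
    [0.05,0,-0.175,0,-0.25,0],
    [0.04,0,-0.175,0,-0.25,0],
    [0.04,0,-0.175,0,-0.25,0],
    [0,0,0,0,0,0]
  ]
}}

```text
clock: 10.65
position: [0.5407, -0.0251, 0.046]
eef_rot: [0.011, 0.985, 0.118, -0.129]
wrist_force: [-14.5, -3.3, 1.5]
gripper_width: 0.654
grasp_force: 7.2
```

Run:
```python
from h import *
nt()
f=optics.grab_frame('side'); save('side4',f)
cv2.imwrite('pics/side4c.png',cv2.resize(f['img'][150:300,180:340,::-1],None,fx=4,fy=4))
```

```text
t 10.65 n,t,z 0.5196 -0.1509 0.046 F n,t,z -14.9 0.2 1.5 M [-0.56  2.81 -0.35] [ 0.011  0.985  0.118 -0.129] [ 0.03  0.7  -0.09  1.81  0.13  0.9  -1.47]
```

View pics/side4c.png

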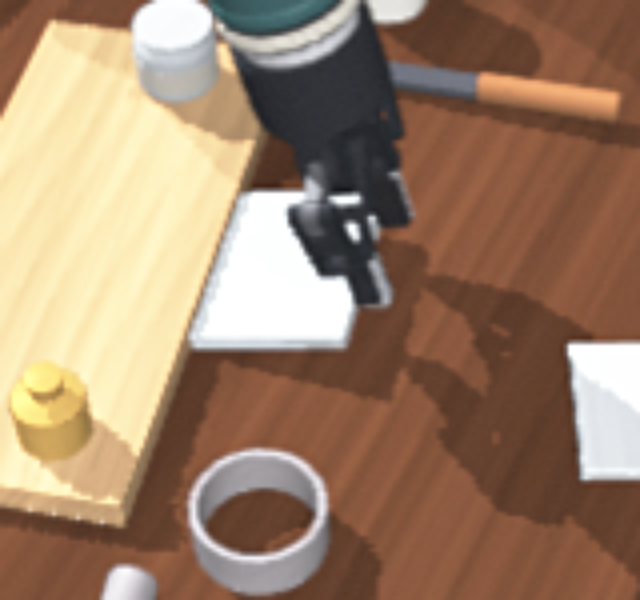

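The side crop shows the plaque's near-left corner at about (345,348), with a shadow opening under it, so it seems to be rising. I'll check the tilt numerically on the left-side plane.

```bash
cat >> h.py <<'E'
def onside(f,u,v,tt=-.0935):
    o,d=ray(f,u,v); s=(tt-o[:2]@t)/(d[:2]@t); p=o+s*d; return np.r_[p[:2]@n,p[2]]
def tilt(name):
    f=optics.grab_frame('side'); save(name,f)
    nt()
    for c in masks(f,'white'):
        u,v=c.reshape(-1,2).mean(0)
        if 180<u<310 and 120<v<270 and cv2.contourArea(c)>200:
            print(int(cv2.contourArea(c)),[(q.round().astype(int).tolist(),onside(f,*q).round(4).tolist()) for q in quad(c)])
E
python3 - <<'E'
from h import *
tilt('side5'); f=optics.grab_frame('side')
print(onside(f,266,237),onside(f,228,236))
E
```

```text
t 10.75 n,t,z 0.5196 -0.1509 0.0458 F n,t,z -13.4 0.2 2.2 M [-0.55  2.63 -0.35] [ 0.011  0.985  0.118 -0.129] [ 0.03  0.7  -0.09  1.81  0.13  0.89 -1.47]
1011 [([271, 236], [0.5123, 0.021]), ([226, 236], [0.6181, -0.0031]), ([239, 198], [0.578, 0.1257]), ([259, 197], [0.5363, 0.1374])]
663 [([291, 119], [0.4739, 0.336]), ([284, 155], [0.4845, 0.2548]), ([271, 155], [0.5094, 0.2509]), ([260, 119], [0.5272, 0.3288])]
414 [([233, 149], [0.581, 0.2541]), ([231, 173], [0.5906, 0.1919]), ([216, 177], [0.6214, 0.1771]), ([210, 149], [0.6279, 0.2471])]
[0.52475616 0.01473693] [ 0.61295815 -0.00193094]
```

The plaque is following: tilt is about 13°, with the tool at 15°. I'll continue the arc.

Emit:
{"api": "step_arm", "payload": {
  "motion": [
    [0.05,0,-0.175,0,-0.25,0],
    [0.05,0,-0.175,0,-0.25,0],
    [0.05,0,-0.175,0,-0.25,0],
    [0.05,0,-0.175,0,-0.25,0],
    [0.05,0,-0.175,0,-0.25,0],
    [0,0,0,0,0,0]
  ]
}}

```text
clock: 11.4
position: [0.5486, -0.0232, 0.0619]
eef_rot: [0.022, 0.969, 0.116, -0.218]
wrist_force: [-20.7, -3.0, 6.7]
gripper_width: 0.648
grasp_force: 10.8
```

Run:
```python
from h import *
tilt('side6')
```

```text
t 11.45 n,t,z 0.5277 -0.151 0.0617 F n,t,z -19.7 0.9 7.3 M [-0.79  4.07 -0.45] [ 0.021  0.969  0.116 -0.217] [-0.    0.77 -0.08  1.66  0.13  1.15 -1.48]
776 [([267, 218], [0.5206, 0.0777]), ([264, 232], [0.5277, 0.0325]), ([225, 237], [0.6213, -0.0068]), ([240, 200], [0.5778, 0.1188])]
742 [([290, 119], [0.4743, 0.3359]), ([284, 155], [0.4844, 0.2549]), ([267, 155], [0.5174, 0.2496]), ([261, 119], [0.5254, 0.329])]
```

Emit:
{"api": "step_arm", "payload": {
  "motion": [
    [0.02,0,-0.175,0,-0.25,0],
    [0.03,0,-0.175,0,-0.25,0],
    [0.04,0,-0.175,0,-0.25,0],
    [0.04,0,-0.175,0,-0.25,0],
    [0.04,0,-0.175,0,-0.25,0],
    [0,0,0,0,0,0]
  ]
}}

```text
clock: 12.05
position: [0.5607, -0.0206, 0.0775]
eef_rot: [0.032, 0.946, 0.114, -0.301]
wrist_force: [-21.3, -4.1, 12.8]
gripper_width: 0.65
grasp_force: 12.5
```

Run:
```python
from h import *
tilt('side7')
```

```text
t 12.1 n,t,z 0.5401 -0.1513 0.0774 F n,t,z -20.4 1.4 12.8 M [-0.82  4.55 -0.54] [ 0.032  0.946  0.114 -0.301] [-0.03  0.85 -0.06  1.51  0.13  1.39 -1.48]
735 [([291, 119], [0.4742, 0.3359]), ([284, 155], [0.4847, 0.2548]), ([267, 155], [0.5174, 0.2496]), ([261, 119], [0.5254, 0.329])]
626 [([266, 210], [0.5233, 0.1016]), ([260, 226], [0.5363, 0.0492]), ([225, 238], [0.6201, -0.0105]), ([237, 205], [0.584, 0.1037])]
```

Emit:
{"api": "step_arm", "payload": {
  "motion": [
    [0,0,-0.175,0,-0.25,0],
    [0.02,0,-0.175,0,-0.25,0],
    [0.03,0,-0.175,0,-0.25,0],
    [0.04,0,-0.175,0,-0.25,0],
    [0.04,0,-0.175,0,-0.25,0],
    [0,0,0,0,0,0]
  ]
}}

```text
clock: 12.7
position: [0.5764, -0.017, 0.0909]
eef_rot: [0.042, 0.918, 0.111, -0.379]
wrist_force: [-14.2, -2.0, 16.1]
gripper_width: 0.645
grasp_force: 10.8
```

Run:
```python
from h import *
tilt('side8')
```

```text
t 12.75 n,t,z 0.5562 -0.1514 0.0909 F n,t,z -15.2 1.4 15.5 M [-0.67  3.72 -0.59] [ 0.042  0.918  0.111 -0.379] [-0.06  0.95 -0.04  1.35  0.13  1.62 -1.47]
731 [([291, 119], [0.4741, 0.3359]), ([284, 155], [0.4851, 0.2547]), ([267, 155], [0.5174, 0.2496]), ([261, 119], [0.5254, 0.329])]
482 [([258, 211], [0.5396, 0.096]), ([255, 221], [0.5479, 0.0638]), ([226, 239], [0.6178, -0.0134]), ([240, 199], [0.5774, 0.1233])]
```

Emit:
{"api": "step_arm", "payload": {
  "motion": [
    [0.03,0,-0.175,0,-0.25,0],
    [0.04,0,-0.175,0,-0.25,0],
    [0.05,0,-0.175,0,-0.25,0],
    [0,0,0,0,0,0]
  ]
}}

```text
clock: 13.15
position: [0.5869, -0.0146, 0.0968]
eef_rot: [0.048, 0.897, 0.109, -0.425]
wrist_force: [-11.7, -1.2, 16.7]
gripper_width: 0.652
grasp_force: 9.7
```

Run:
```python
from h import *
tilt('side9')
```

```text
t 13.2 n,t,z 0.567 -0.1515 0.0969 F n,t,z -11.3 0.6 15.9 M [-0.72  3.04 -0.48] [ 0.048  0.898  0.109 -0.425] [-0.07  1.01 -0.03  1.25  0.13  1.75 -1.46]
728 [([291, 119], [0.4741, 0.3359]), ([284, 154], [0.4848, 0.2571]), ([267, 154], [0.5176, 0.252]), ([261, 119], [0.5254, 0.329])]
335 [([254, 207], [0.5482, 0.1041]), ([251, 217], [0.555, 0.0723]), ([226, 240], [0.6185, -0.0181]), ([240, 200], [0.5778, 0.1194])]
```

Emit:
{"api": "step_arm", "payload": {
  "motion": [
    [0.02,0,-0.3,0,-0.1,0],
    [0.02,0,-0.3,0,-0.1,0],
    [0.06,0,-0.295,0,0,0],
    [0.06,0,-0.295,0,0,0],
    [0,0,0,0,0,0]
  ]
}}

```text
clock: 13.7
position: [0.61, -0.0088, 0.1073]
eef_rot: [0.049, 0.894, 0.109, -0.431]
wrist_force: [-1.5, -0.5, 5.0]
gripper_width: 0.653
grasp_force: 2.6
```

Run:
```python
from h import *
tilt('side10')
f=optics.grab_frame('side')
cv2.imwrite('pics/side10c.png',cv2.resize(f['img'][150:300,180:340,::-1],None,fx=4,fy=4))
```

```text
t 13.75 n,t,z 0.5904 -0.1514 0.1071 F n,t,z -2.1 0.1 4.0 M [-0.27  0.22 -0.05] [ 0.049  0.894  0.109 -0.432] [-0.09  1.04  0.    1.17  0.11  1.83 -1.44]
727 [([291, 119], [0.4741, 0.3359]), ([284, 154], [0.4848, 0.2571]), ([267, 154], [0.5176, 0.252]), ([261, 119], [0.5254, 0.329])]
```

View pics/side10c.png

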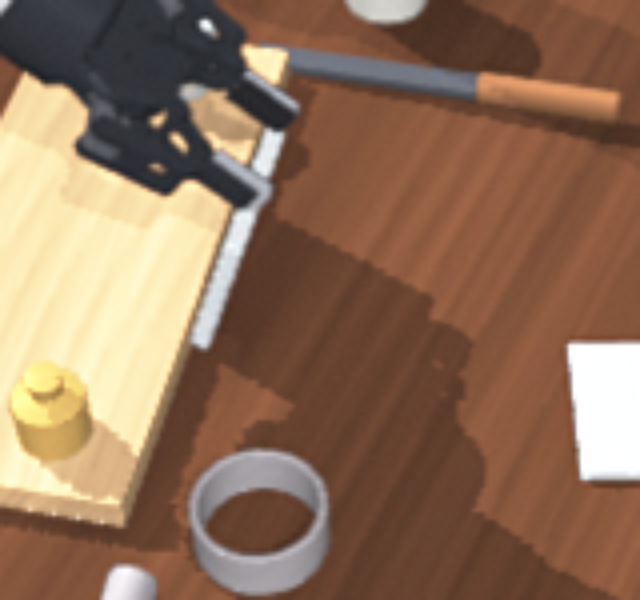

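The crop shows the plaque almost edge-on, as a strip from (205,345) to (280,130), still held by the fingertips at (262,190). Its tilt is about 70°. The squeeze has dropped to 4 N, so I'll press in a bit more as I carry on.

Emit:
{"api": "step_arm", "payload": {
  "motion": [
    [0.15,0,-0.22,0,0,0],
    [0.15,0,-0.25,0,0,0],
    [0,0,0,0,0,0]
  ]
}}

```text
clock: 14.1
position: [0.6205, -0.0064, 0.1091]
eef_rot: [0.05, 0.894, 0.109, -0.432]
wrist_force: [0.0, -0.5, 8.6]
gripper_width: 0.651
grasp_force: 4.3
```

Run:
```python
from h import *
nt()
```

```text
t 14.1 n,t,z 0.6017 -0.1514 0.1091 F n,t,z -0.1 -0.5 8.6 M [-0.34  0.66 -0.08] [ 0.05   0.894  0.109 -0.432] [-0.15  1.06  0.12  1.13  0.05  1.84 -1.39]
```

Emit:
{"api": "step_arm", "payload": {
  "motion": [
    [0.17,0,-0.19,0,0,0],
    [0.17,0,-0.2,0,0,0],
    [0,0,0,0,0,0]
  ]
}}

```text
clock: 14.4
position: [0.629, -0.0043, 0.1094]
eef_rot: [0.051, 0.896, 0.11, -0.427]
wrist_force: [-1.1, 1.1, 24.3]
gripper_width: 0.648
grasp_force: 11.9
```

Run:
```python
from h import *
nt()
f=optics.grab_frame('top')
cv2.imwrite('pics/top11c.png',cv2.resize(f['img'][100:260,200:400,::-1],None,fx=3,fy=3))
f=optics.grab_frame('side'); save('side11',f)
a=cv2.resize(f['img'][150:300,180:340,::-1],None,fx=2.5,fy=2.5)
b=cv2.resize(cv2.imread('pics/top11c.png'),(400,375)); cv2.imwrite('pics/m11.png',np.hstack([a,b]))
```

```text
t 14.4 n,t,z 0.6104 -0.1514 0.1094 F n,t,z -0.8 1.3 24.3 M [-0.6   3.08 -0.49] [ 0.051  0.896  0.11  -0.427] [-0.25  1.08  0.31  1.12 -0.07  1.84 -1.29]
```

View pics/m11.png

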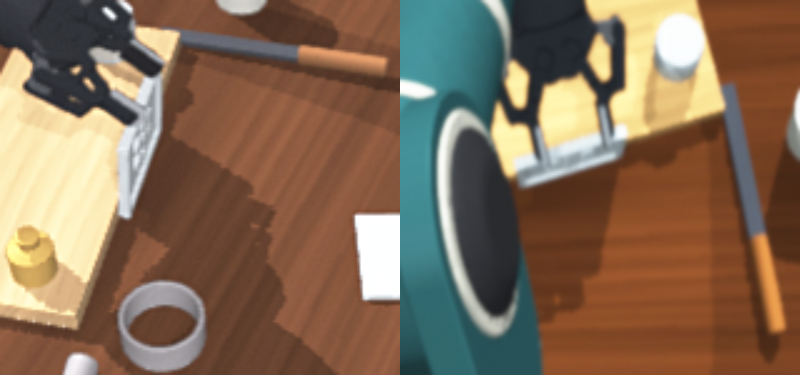

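The left picture shows the plaque nearly upright at the board's edge, its face and bosses visible at (140,140). The fingertips are on its top edge at (140,112). I'll carry its top edge on over the board.

Emit:
{"api": "step_arm", "payload": {
  "motion": [
    [0.13,0,-0.23,0,0,0],
    [0.13,0,-0.23,0,0,0],
    [0,0,0,0,0,0]
  ]
}}

```text
clock: 14.8
position: [0.6344, -0.003, 0.1095]
eef_rot: [0.051, 0.898, 0.11, -0.423]
wrist_force: [-0.4, 2.6, 29.7]
gripper_width: 0.652
grasp_force: 14.8
```

Run:
```python
from h import *
nt()
```

```text
t 14.8 n,t,z 0.6159 -0.1513 0.1095 F n,t,z 0.2 2.7 29.7 M [-0.72  3.92 -0.72] [ 0.051  0.898  0.11  -0.423] [-0.25  1.09  0.3   1.1  -0.07  1.84 -1.29]
```

Emit:
{"api": "step_arm", "payload": {
  "motion": [
    [-0.06,0,-0.05,0,0.5,0],
    [-0.06,0,-0.05,0,0.5,0],
    [0,0,0,0,0,0]
  ]
}}

```text
clock: 15.1
position: [0.6326, -0.0036, 0.1107]
eef_rot: [0.042, 0.925, 0.113, -0.36]
wrist_force: [0.7, -2.3, 14.1]
gripper_width: 0.654
grasp_force: 8.0
```

Run:
```python
from h import *
nt()
```

```text
t 15.1 n,t,z 0.6141 -0.1515 0.1107 F n,t,z 0.1 -2.4 14.1 M [-0.96  1.17  0.27] [ 0.042  0.925  0.113 -0.36 ] [-0.25  1.    0.3   1.21 -0.08  1.69 -1.3 ]
```

Emit:
{"api": "step_arm", "payload": {
  "motion": [
    [0.15,0,-0.14,0,0,0],
    [0.15,0,-0.14,0,0,0],
    [0.15,0,-0.14,0,0,0],
    [0,0,0,0,0,0]
  ]
}}

```text
clock: 15.5
position: [0.6444, -0.0008, 0.1103]
eef_rot: [0.043, 0.924, 0.113, -0.363]
wrist_force: [0.8, -1.0, 14.9]
gripper_width: 0.651
grasp_force: 7.5
```

Run:
```python
from h import *
nt()
f=optics.grab_frame('side'); save('side12',f)
a=cv2.resize(f['img'][130:300,130:330,::-1],None,fx=3,fy=3)
cv2.imwrite('pics/s12.png',a)
```

```text
t 15.5 n,t,z 0.6262 -0.1515 0.1103 F n,t,z 0.6 -1.1 14.9 M [-0.51  1.37  0.16] [ 0.043  0.924  0.113 -0.363] [-0.25  1.02  0.3   1.16 -0.09  1.72 -1.3 ]
```

View pics/s12.png

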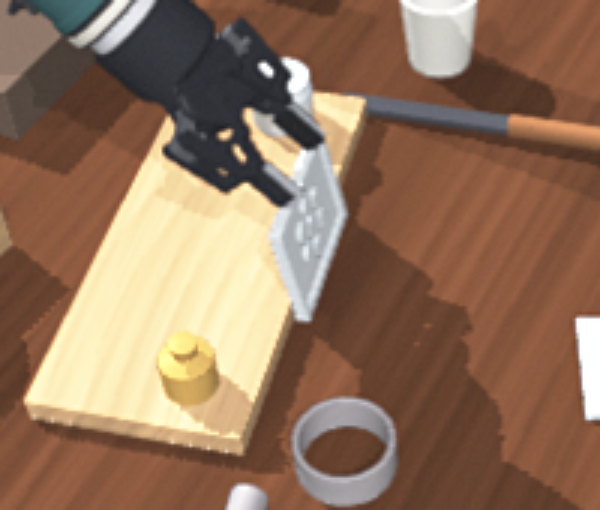

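The crop shows the plaque past upright and leaning over the board, with its face toward (310,225) and the fingers on its top edge. I'll keep pushing.

Emit:
{"api": "step_arm", "payload": {
  "motion": [
    [0.15,0,-0.14,0,0,0],
    [0.15,0,-0.14,0,0,0],
    [0.15,0,-0.14,0,0,0],
    [0.17,0,-0.12,0,0,0],
    [0.17,0,-0.12,0,0,0],
    [0,0,0,0,0,0]
  ]
}}

```text
clock: 16.15
position: [0.6635, 0.0055, 0.1053]
eef_rot: [0.041, 0.924, 0.114, -0.363]
wrist_force: [-0.4, 0.3, -0.0]
gripper_width: 0.652
grasp_force: 0.0
```

Run:
```python
from h import *
nt()
f=optics.grab_frame('side'); save('side13',f)
a=cv2.resize(f['img'][130:300,130:330,::-1],None,fx=3,fy=3)
cv2.imwrite('pics/s13.png',a)
```

```text
t 16.15 n,t,z 0.6462 -0.1499 0.1053 F n,t,z -0.3 0.4 -0.0 M [ 0.16 -0.69  0.01] [ 0.041  0.924  0.114 -0.363] [-0.24  1.07  0.29  1.08 -0.1   1.75 -1.3 ]
```

View pics/s13.png

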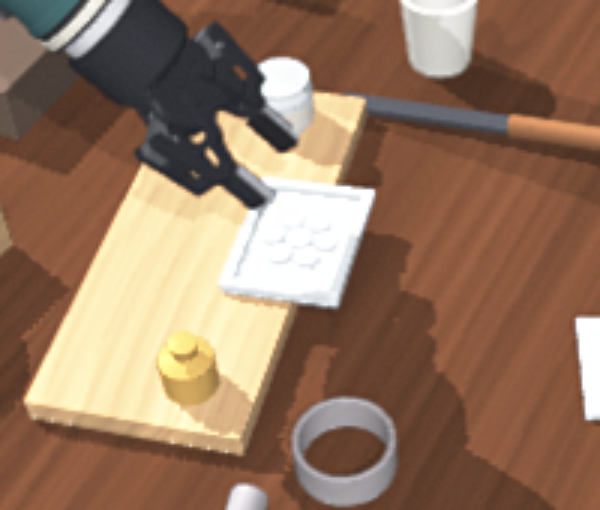

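The crop shows the plaque toppled face up onto the board, bosses visible, corners at (222,285), (338,303), (375,190) and (275,180). It overhangs the near edge. I'll lift clear, straighten the tool and measure.

Emit:
{"api": "step_arm", "payload": {
  "motion": [
    [-1,0,-1,0,0,0],
    [-1,0,-1,0,0,0],
    [-1,0,-0.5,0,0.7,0],
    [-1,0,-0.2,0,0.8,0],
    [-1,0,0,0,0.8,0],
    [-1,0,0,0,0.9,0],
    [-1,0,0,0,0.9,0],
    [-1,0,0,0,0.9,0],
    [-0.5,0,0,0,0.3,0],
    [0,0,0,0,0,0]
  ]
}}

```text
clock: 17.2
position: [0.5567, -0.0224, 0.2288]
eef_rot: [-0.003, 0.993, 0.12, -0.004]
wrist_force: [0.2, -0.4, -1.0]
gripper_width: 0.652
grasp_force: 0.0
```

Run:
```python
from h import *
nt()
for k in ('top','side'):
    f=optics.grab_frame(k); save(k+'14',f); plaque(f,.03)
```

```text
t 17.2 n,t,z 0.5359 -0.152 0.2288 F n,t,z 0.2 -0.4 -1.0 M [-0.07 -0.   -0.01] [-0.003  0.993  0.12  -0.004] [-0.25  0.35  0.29  1.87 -0.12  0.95 -1.24]
1539.0 [[0.5761, -0.2064], [0.5761, -0.0826], [0.6696, -0.0829], [0.669, -0.208]]
```

Emit:
{"api": "step_arm", "payload": {
  "motion": [
    [-0.2,0,1,0,0,0],
    [0,0,1,0,0,0],
    [0,0,1,0,0,0],
    [0,0,1,0,0,0],
    [0,0,1,0,0,0],
    [0,0,1,0,0,0],
    [0,0,1,0,0,0],
    [0,0,1,0,0,0],
    [0,0,1,0,0,0],
    [0,0,0,0,0,0]
  ]
}}

```text
clock: 18.3
position: [0.5527, -0.0212, 0.0444]
eef_rot: [-0.002, 0.993, 0.121, -0.007]
wrist_force: [-1.0, -0.3, 0.7]
gripper_width: 0.65
grasp_force: 0.0
```

Run:
```python
from h import *
nt()
```

```text
t 18.3 n,t,z 0.5323 -0.1499 0.0444 F n,t,z -1.0 -0.1 0.7 M [-0.04 -0.01  0.03] [-0.002  0.993  0.121 -0.007] [-0.19  0.62  0.21  1.97 -0.23  0.59 -1.15]
```

Emit:
{"api": "step_arm", "payload": {
  "motion": [
    [0.6,0,0,0,0,0],
    [0.6,0,0,0,0,0],
    [0.4,0,0,0,0,0],
    [0.4,0,0,0,0,0],
    [0.4,0,0,0,0,0],
    [0.4,0,0,0,0,0],
    [0,0,0,0,0,0]
  ]
}}

```text
clock: 19.0
position: [0.6092, -0.0083, 0.0482]
eef_rot: [-0.002, 0.993, 0.121, -0.004]
wrist_force: [-2.5, -0.1, 6.7]
gripper_width: 0.648
grasp_force: 2.9
```

Run:
```python
from h import *
nt()
f=optics.grab_frame('side'); save('side15',f); plaque(f,.03)
```

```text
t 19.0 n,t,z 0.5902 -0.1506 0.0482 F n,t,z -2.5 0.5 6.7 M [-0.03  0.47  0.01] [-0.002  0.993  0.121 -0.004] [-0.2   0.68  0.22  1.83 -0.23  0.66 -1.18]
1225.0 [[0.637, -0.2065], [0.5839, -0.0825], [0.692, -0.0827], [0.6932, -0.2095]]
```

Emit:
{"api": "step_arm", "payload": {
  "motion": [
    [-0.3,0,0,0,0,0],
    [0,0,0.15,0,0,0],
    [0,0,0,0,0,0],
    [0,0,0,0,0,0]
  ]
}}

```text
clock: 19.45
position: [0.6023, -0.0098, 0.0443]
eef_rot: [-0.002, 0.993, 0.121, -0.004]
wrist_force: [-0.2, 0.0, 0.3]
gripper_width: 0.648
grasp_force: 0.0
```

Run:
```python
from h import *
nt()
```

```text
t 19.45 n,t,z 0.5832 -0.1504 0.0443 F n,t,z -0.2 0.1 0.3 M [-0.    0.02  0.01] [-0.002  0.993  0.121 -0.004] [-0.2   0.68  0.21  1.85 -0.23  0.65 -1.17]
```

Emit:
{"api": "step_arm", "payload": {
  "motion": [
    [0.3,0,0,0,0,0],
    [0.3,0,0,0,0,0],
    [0.3,0,0,0,0,0],
    [0.3,0,0,0,0,0],
    [0,0,0,0,0,0]
  ]
}}

```text
clock: 19.95
position: [0.6269, -0.0037, 0.0444]
eef_rot: [-0.002, 0.993, 0.121, -0.003]
wrist_force: [0.1, -0.5, -0.2]
gripper_width: 0.65
grasp_force: 0.0
```

Emit:
{"api": "step_arm", "payload": {
  "motion": [
    [0.3,0,0,0,0,0],
    [0.3,0,0,0,0,0],
    [0.3,0,0,0,0,0],
    [0.3,0,0,0,0,0],
    [0,0,0,0,0,0]
  ]
}}

```text
clock: 20.45
position: [0.6501, 0.0021, 0.0442]
eef_rot: [-0.002, 0.993, 0.121, -0.003]
wrist_force: [-0.8, -0.4, 0.7]
gripper_width: 0.651
grasp_force: 0.0
```

Run:
```python
from h import *
nt()
f=optics.grab_frame('side'); save('side16',f); plaque(f,.03)
```

```text
t 20.45 n,t,z 0.6324 -0.1501 0.0442 F n,t,z -0.9 -0.2 0.7 M [ 0.04 -0.06 -0.03] [-0.002  0.993  0.121 -0.003] [-0.21  0.74  0.22  1.72 -0.23  0.71 -1.2 ]
1161.5 [[0.6833, -0.2051], [0.6255, -0.0821], [0.7347, -0.0815], [0.7357, -0.2072]]
```

Emit:
{"api": "step_arm", "payload": {
  "motion": [
    [-0.5,0,0,0,0,0],
    [-0.7,0,-0.5,0,0,0],
    [-1,0,-1,0,0,0],
    [-1,0,-1,0,0,0],
    [-1,0,-1,0,0,0],
    [-1,0,-1,0,0,0],
    [-1,0,-1,0,0,0],
    [-1,0,-1,0,0,0],
    [0,0,-1,0,0,0],
    [0,0,0,0,0,0]
  ]
}}

```text
clock: 21.5
position: [0.5109, -0.0338, 0.1979]
eef_rot: [-0.002, 0.993, 0.12, -0.001]
wrist_force: [-0.1, 0.5, -0.2]
gripper_width: 0.654
grasp_force: 0.0
```

Run:
```python
from h import *
nt()
for k in ('top','side'):
    f=optics.grab_frame(k); save(k+'17',f); plaque(f,.03)
```

```text
t 21.5 n,t,z 0.4887 -0.1524 0.1979 F n,t,z 0.1 0.5 -0.2 M [-0.05 -0.02 -0.03] [-0.002  0.993  0.12  -0.001] [-0.24  0.31  0.29  2.   -0.12  0.84 -1.21]
1029.5 [[0.7076, -0.2041], [0.6255, -0.0865], [0.7355, -0.0862], [0.7357, -0.2044]]
1508.0 [[0.6415, -0.2079], [0.6402, -0.082], [0.7345, -0.0815], [0.7355, -0.2058]]
```

View pics/side17.png

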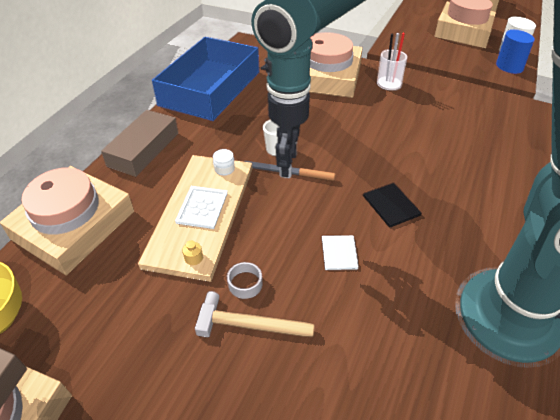

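The side view shows the plaque face up and flat on the board at (203,207), with n 0.641–0.735 inside the board's 0.614–0.774. The bystanders haven't moved and the robot is clear. I'll hand the job in.

```bash
python3 -c "
from bench import manip
print(manip.close_job())"
```

```text
the job is handed in; nothing more can be done
None
```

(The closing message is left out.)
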